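Seat the coaster and hold the sprung pointer at its length mark

ROBOT

A 6-joint arm with a two-finger parallel gripper is mounted at the origin on the work surface. World frame = base frame: x ahead of the robot, y to its left, z up, the work surface at z = 0. Lengths are in m, angles in degrees, forces in N, time in s.
With the tool pointing down it reaches from about 0.375 to 0.9 m from the base axis. Payload 3.1 kg.
Tool frame: the origin (TCP) lies at the very end of the fingers, on their centre line; the grasp point (between the pads) lies 19 mm behind it (grasp_offset is the distance from the TCP to the grasp point, in m); z points along the fingers, y is the direction in which the jaws open and shut (so a half turn about z gives the same grasp; the last joint's range is limited). The gripper opens to 87 mm and grips with 3 to 60 N. Pads are 19 mm wide; open, the fingers measure 117 mm over their backs; the gripper's body (75 mm by 190 mm) begins 51 mm behind the grasp point.
Start: joints at [57.324, 30.224, 82.088, -0, 67.689, -10.227], TCP at [0.239, 0.578, 0.223] pointing down, gripper open.
Joint ranges: [-176.69, 176.69], [-43.24, 126.21], [12.49, 139.97], [-82, 262], [0, 151.66], [-163.58, 163.58]. Speed limits (degrees/s): [159.86, 159.86, 180, 180, 180, 180].

INTERFACE

Orientations are given as a 3x3 rotation matrix whose columns are the frame's x, y, z axes.
In Python, from rig import * gives the robot as it stands. The module is installed in compiled form; this text tells all that it offers.
- The arm moves only by the tool play_rows, never from a script. Its argument "plan" is a list that holds one entry, the list of rows, each a list of 7 numbers: the shift along the world's x, y, z each as a share of 5 cm, from -1 to 1, then the turn, a rotation vector about the world's x, y, z each as a share of pi rad, from -1 to 1, then the gripper's target within -1 to 1 (fully open at 1, half-way at 0, shut at -1). A call has 1 to 12 rows; each row shifts and turns the commanded pose from where the row before left it; what a row does not reach is not made up. A row lasts 1/10 s, in which the tool goes at most 50 mm and 8.59 degrees, less where a joint would pass 70% of its speed; a pose out of reach is approached as far as the arm can. A call with a number of a shift or a turn outside -1 to 1 is refused whole. A call with a gripper value outside its range is refused whole. The fingers move at their own pace and stop on an object; the grip force is fixed at half the most. Time passes only in rows, so rows that do not move let the fingers close. It gives the time, the measured TCP pose, the force and the opening at its end, in the units of the state.
- read_state(): the state, without advancing time (a new reading comes with each control period).
- capture(name): name is "side" or "top" or "wrist"; returns the picture (384x512x3 uint8, red, green, blue); there is no depth.
- camera_params(name): a dict with "intrinsics" (3x3 intrinsics, pixels), "R" (3x3) and "t" (3): a world point X has camera coordinates R X + t; the wrist camera has in their place "mount" (4x4, takes a point from camera to tool coordinates, whose origin is the TCP and whose axes are the flange's). Camera axes: x right, y down, z forward; pixel columns grow to the right and rows downward; lengths in m; the calibration is good to about 2 mm. A picture is of the moment at which its call begins: read the wrist's pose just before it. camera_params takes no time and is no camera call.
- hand_in(): hands the job in, once; it reports no verdict.
The state is a dict: "time_s": time; "joint_positions": joint angles; "qvel": joint speeds; "tau": joint torques, N m; "position": TCP position; "tcp_rot": TCP orientation; "force": force on the tool from outside, world axes, zero at the start; "moment": the same for the moment, N m; "opening": opening from 0.0 (shut) to 1.0 (fully open).
Only numpy, scipy, OpenCV 4.12 (cv2) and the standard library are available. Lean on these libraries where they do the work, as an engineer would, in place of code of your own. Each camera call takes 0.05 s, during which the arm holds its last target. There are 200 camera calls.

TASK

Lay the black gold-rimmed coaster flat between the brass corner stops of the marking jig, gold rim up, and let go of it. Then take the knob of the jig's sprung pointer rod, pull the rod out until its pointer lines up with the red length mark, and finish while still holding it steady there against the spring so that I can scribe the inlay border. Do not shift the red mark, and leave the tin case, saucer and whetstone where they are.

Things in the scene. Friction and masses are not known exactly. Their poses are not given: they have to be found in the camera images.
- coaster: loose square black lacquered coaster with a gold rim on its upper face, 62 x 62 mm, 10 mm thick, 35 to 70 g, lying flat on the bench at any yaw. Origin: centre of its underside; z up, x and y parallel to its edges.
- jig: pale wooden marking board, 350 x 220 mm, 18 mm thick, fixed to the bench. Origin at bench height under the rod's line; the board spans x -100 to 250, y -85 to 135 mm. x runs along the rod from knob to spring tube; all on the board is parallel to its axes, z up. An aluminium rail (top 36 mm above the bench) lies at y = -62 mm, x -65 to 95 mm.
- tube_mouth (a point): mouth of the brass spring tube (radius 12 mm, axis 45 mm above the bench) that is fixed on the jig and holds the rod; this point is on its axis, at jig x = 109 mm, y = 0. The tube runs on to jig x = 250 mm in wooden brackets up to 60 mm high that begin at x = 125 mm.
- nest (a point): centre of the coaster's place (green felt) on the board's top face, 18 mm above the bench, at jig x = -40, y = 85 mm; axes as the jig's. Four brass L corner stops, 5 mm high, 6 mm thick, enclose a 70 x 70 mm square parallel to the jig; their legs run 16 mm from each corner, leaving 38 mm open in the middle of each side for the fingers.
- pull_rod: steel rod, 10 mm thick, sliding in the tube along jig x. Starts fully in, pulls out to jig -x (115 mm at most). Its spring pulls back with 3 N at the start, 0.7 N more per 10 mm, and draws it home if freed. Origin on its axis, 45 mm above the bench, under the knob, at jig x = 60 mm when in. Axes as the jig's. A cross bar (6 x 5 mm) on it spans y -46 to 110 mm at this height, pointer at the -y end.
- knob (a point): grip point of the pull rod's knob, an upright rosewood cylinder of 22 mm diameter on the rod's end, from 51 to 90 mm above the bench; this point is on its axis, 75 mm above the bench. The rod (top 50 mm, its end block 52 mm above the bench) lies under it and runs to the tube (jig +x); 38 mm is free between knob and tube mouth at the start.
- pointer_tip (a point): black pointer at the -y end of the rod's cross bar, 46 mm to the -y side of the rod's axis, 45 mm above the bench; moves with the rod. Axes as the jig's.
- length_mark (a point): red length mark, a clip 5 mm wide along jig x, stiffly set on the rail; this point is at the middle of its width, 50 mm to the -y side of the rod's axis, 45 mm above the bench. It stands 55 to 95 mm further out (jig -x) than the pointer's start. The pointer is lined up when both have the same jig x. Axes as the jig's.
- tin: bystander: dented tin case standing open with three bone scrapers in it, 95 x 140 mm, 30 mm high, open lid reaching 115 mm up. Origin: centre of its underside.
- saucer: bystander: cracked pale blue porcelain saucer, 120 mm across, 18 mm high. Origin: centre of its underside.
- whetstone: bystander: dark grey whetstone in a wooden cradle, 75 x 165 mm, 34 mm high. Origin: centre of its underside.

How it is judged:
By the outcome, as a careful person would: the job done as asked, in the order asked, and still so for the second after the job is handed in, while the arm keeps its last pose, push and grip.
It also fails if it takes over 51 s, if anything falls off the work surface, if the arm or the gripper's body presses on something with over 40 N, if the wrist force passes 120 N, or if a joint passes its speed limit or range.

## Working session

There is one attempt and no reset: what is moved stays moved. The work goes in short steps, Python scripts to look and compute and a tool call to move; the robot and the scene stay as the last step left them, time stands still between calls to the robot, and variables do not carry over. Pictures are saved under pics/ and viewed, about 8 in all and at most 12, crops included, and the job is handed in when it is done.

Besides the shell and the picture viewer there is one more tool, called after "Emit:" as name(argument=value, ...), one argument or row to a line, values as JSON. play_rows: Moves the arm, as the interface text tells. Its arguments: {"type":"object","properties":{"plan":{"type":"array"}},"required":["plan"]}

```bash
mkdir -p pics; python3 - <<'E'
from rig import *
import cv2,numpy as np
s=read_state();print(s['time_s'],s['position'],s['tcp_rot'],s['opening'])
for n in("top","side","wrist"):
    im=capture(n);cv2.imwrite(f"pics/{n}0.png",im[:,:,::-1]);p=camera_params(n);print(n,p)
E
```

```text
0.0 [0.23822146 0.57702465 0.22159924] [[-9.24235675e-01  3.81820793e-01 -1.14007523e-03]
 [ 3.81822322e-01  9.24233976e-01 -1.80858983e-03]
 [ 3.63139057e-04 -2.10686942e-03 -9.99997715e-01]] 0.9996752425788784
top {'intrinsics': array([[474.00074957,   0.        , 260.30354809],
       [  0.        , 474.00074957, 195.15868687],
       [  0.        ,   0.        ,   1.        ]]), 'R': array([[ 0.00439695, -0.99997988,  0.00457211],
       [-0.9967891 , -0.00474838, -0.0799309 ],
       [ 0.079951  , -0.00420598, -0.99678992]]), 't': array([-0.03739059,  0.56416485,  1.47279763])}
side {'intrinsics': array([[413.02380997,   0.        , 251.43077892],
       [  0.        , 413.02380997, 188.57971602],
       [  0.        ,   0.        ,   1.        ]]), 'R': array([[ 0.97050593, -0.24034572, -0.01876638],
       [-0.13544713, -0.47921967, -0.86718083],
       [ 0.19942998,  0.84414599, -0.49763966]]), 't': array([-0.54633179,  0.14870427,  1.26411015])}
wrist {'intrinsics': array([[333.62572918,   0.        , 257.03838751],
       [  0.        , 333.62572918, 193.61959259],
       [  0.        ,   0.        ,   1.        ]]), 'mount': array([[ 8.70944850e-04, -9.52448052e-01, -3.04699770e-01,
         8.51721490e-02],
       [ 9.99999618e-01,  8.51143057e-04,  1.97817579e-04,
         4.34927944e-04],
       [ 7.09321258e-05, -3.04699826e-01,  9.52448430e-01,
        -1.62065973e-01],
       [ 0.00000000e+00,  0.00000000e+00,  0.00000000e+00,
         1.00000000e+00]])}
```

View pics/top0.png

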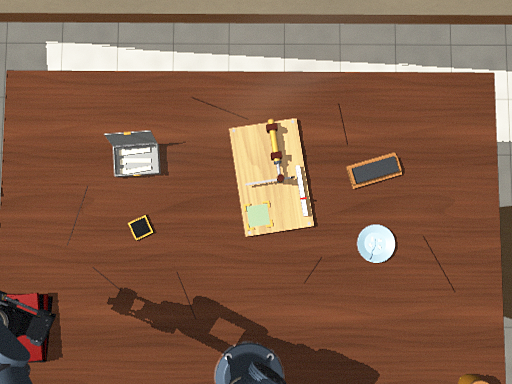

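View pics/side0.png

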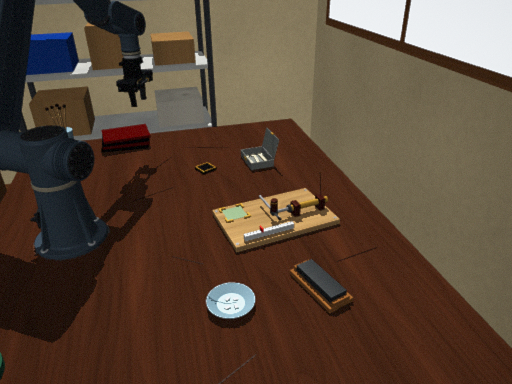

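The top view shows the coaster at about (140,227), the jig with corners at about (229,128), (298,119), (314,227) and (245,236), green felt at (259,215), and the red mark near (304,202). Next I'll measure these.

```bash
cat > h.py <<'E'
from rig import *
import cv2,numpy as np
def ray(name,uv,s=None):
    p=camera_params(name);d=np.linalg.inv(p["intrinsics"])@np.array([uv[0],uv[1],1.])
    if name=="wrist":
        M=p["mount"];R=s["tcp_rot"];R=np.array(R)
        return R@M[:3,3]+np.array(s["position"]),R@M[:3,:3]@d
    R=p["R"];return -R.T@p["t"],R.T@d
def onz(name,uv,z,s=None):
    o,d=ray(name,uv,s);return o+d*(z-o[2])/d[2]
def proj(name,X,s=None):
    p=camera_params(name)
    if name=="wrist":
        M=p["mount"];c=M[:3,:3].T@(np.array(s["tcp_rot"]).T@(np.array(X)-s["position"])-M[:3,3])
    else:c=p["R"]@X+p["t"]
    q=p["intrinsics"]@c;return q[:2]/q[2]
def big(mask,box=None):
    m=mask.astype(np.uint8)
    if box: 
        k=np.zeros_like(m);k[box[1]:box[3],box[0]:box[2]]=1;m=m*k
    cs=cv2.findContours(m,cv2.RETR_EXTERNAL,cv2.CHAIN_APPROX_NONE)[0]
    return max(cs,key=cv2.contourArea)
def rect_xy(name,c,z,s=None):
    P=np.array([onz(name,q[0],z,s)[:2] for q in c])
    return cv2.minAreaRect((P*1000).astype(np.float32))
E
python3 - <<'E'
from h import *
im=cv2.imread("pics/top0.png");hsv=cv2.cvtColor(im,cv2.COLOR_BGR2HSV)
for q in [(140,227),(131,222),(240,150),(259,215),(304,202),(180,250)]:print(q,hsv[q[1],q[0]])
H,S,V=cv2.split(hsv)
c=big(((H>18)&(H<35)&(S>90)&(V>110)),(115,205,165,250));print("coaster",rect_xy("top",c,.010),cv2.contourArea(c))
c=big(((H>12)&(H<40)&(V>150)),(220,110,325,245));print("board",rect_xy("top",c,.018),cv2.contourArea(c))
c=big(((H>36)&(H<85)&(V>120)),(220,180,325,245));print("felt",rect_xy("top",c,.018))
c=big((((H<8)|(H>172))&(S>150)&(V>130)),(290,160,325,235));print("red",c[:,0].mean(0),onz("top",c[:,0].mean(0),.045),cv2.contourArea(c))
E
```

```text
(140, 227) [96 28 46]
(131, 222) [ 29 151 255]
(240, 150) [ 21 100 246]
(259, 215) [ 47  49 232]
(304, 202) [  0   0 255]
(180, 250) [ 10 157 125]
coaster ((461.3058776855469, 344.0135498046875), (62.65850830078125, 60.75883865356445), 26.31782341003418) 345.5
board ((629.1925048828125, -66.10551452636719), (359.09405517578125, 221.08010864257812), 9.106125831604004) 6998.0
felt ((502.4757080078125, -26.40636444091797), (63.76247024536133, 64.89411926269531), 9.70234203338623)
red [303.23076923 197.84615385] [ 0.55479622 -0.16814955  0.045     ] 1.5
```

Emit:
play_rows(
  plan=[
    [[0.56,-0.58,-0.23,0,0,0.034,1],[0.56,-0.58,-0.23,0,0,0.034,1],[0.56,-0.58,-0.23,0,0,0.034,1],[0.56,-0.58,-0.23,0,0,0.034,1],[0.56,-0.58,-0.23,0,0,0.034,1],[0.56,-0.58,-0.23,0,0,0.034,1],[0.56,-0.58,-0.23,0,0,0.034,1],[0.56,-0.58,-0.23,0,0,0.034,1],[0,0,0,0,0,0,1],[0,0,0,0,0,0,1]],
  ],
)

```text
time_s: 1.15
position: [0.4629, 0.3447, 0.1299]
tcp_rot: [[-0.896, -0.443, -0.002], [-0.443, 0.896, -0.0], [0.002, 0.0, -1.0]]
force: [-0.5, 0.2, 0.0]
opening: 0.999
```

```bash
python3 - <<'E'
from h import *
s=read_state();im=capture("wrist")[:,:,::-1].copy();cv2.imwrite("pics/w1.png",im)
y=np.array(s["tcp_rot"])[:,1];print(s["time_s"],s["position"],np.degrees(np.arctan2(y[1],y[0])))
hsv=cv2.cvtColor(im,cv2.COLOR_BGR2HSV);H,S,V=cv2.split(hsv)
c=big(((H>18)&(H<35)&(S>90)&(V>110)));print("coaster",rect_xy("wrist",c,.010,s),cv2.contourArea(c),cv2.boundingRect(c))
E
```

```text
1.15 [0.46286061 0.34471784 0.12994536] 116.31620154386613
coaster ((568.4315795898438, 532.7119140625), (28.364255905151367, 296.01824951171875), 26.358186721801758) 4762.0 (231, 340, 281, 23)
```

View pics/w1.png

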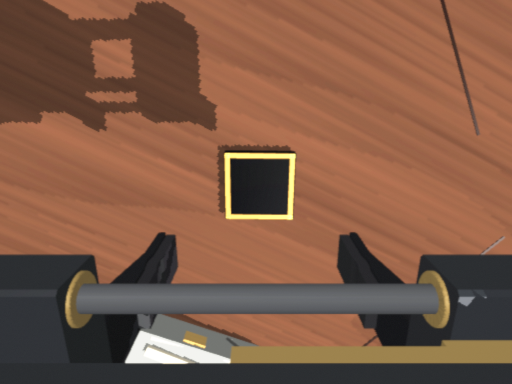

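The wrist view shows the coaster centred at about (260,186), nearly aligned with the jaws. I'll refine the position using only that box.

```bash
python3 - <<'E'
from h import *
s=read_state();im=cv2.imread("pics/w1.png")
hsv=cv2.cvtColor(im,cv2.COLOR_BGR2HSV);H,S,V=cv2.split(hsv)
c=big(((H>18)&(H<35)&(S>90)&(V>110)),(200,130,320,235));print("coaster",rect_xy("wrist",c,.010,s),cv2.contourArea(c),cv2.boundingRect(c),proj("wrist",s["position"],s))
E
```

```text
coaster ((460.1817626953125, 347.63232421875), (60.801090240478516, 61.21404266357422), 25.552509307861328) 4438.0 (224, 152, 72, 68) [255.09448313 251.30122251]
```

Emit:
play_rows(
  plan=[
    [[-0.054,0.052,-0.5,0,0,-0.002,1],[0,0,-0.6,0,0,0,1],[0,0,-0.6,0,0,0,1],[0,0,-0.4,0,0,0,1],[0,0,-0.3,0,0,0,1],[0,0,-0.1,0,0,0,1],[0,0,-0.02,0,0,0,-1],[0,0,0,0,0,0,-1],[0,0,0,0,0,0,-1],[0,0,0,0,0,0,-1],[0,0,0,0,0,0,-1],[0,0,0,0,0,0,-1]],
  ],
)

```text
time_s: 2.4
position: [0.4605, 0.3485, 0.0054]
tcp_rot: [[-0.898, -0.441, 0.001], [-0.441, 0.898, 0.001], [-0.002, 0.0, -1.0]]
force: [-1.1, -0.7, 5.5]
opening: 0.709
```

Emit:
play_rows(
  plan=[
    [[0,0,0.5,0,0,0,-1],[0,0,0.9,0,0,0,-1],[0,0,0.9,0,0,0,-1],[0.1,-0.75,0.8,0,0,-0.019,-1],[0.1,-0.85,0,0,0,-0.019,-1],[0.11,-0.95,0,0,0,-0.019,-1],[0.11,-0.95,0,0,0,-0.019,-1],[0.11,-0.95,0,0,0,-0.017,-1],[0.11,-0.95,0,0,0,0,-1],[0.11,-0.95,0,0,0,0,-1],[0.11,-0.85,0,0,0,0,-1],[0,-0.28,0,0,0,0,-1]],
  ],
)

```text
time_s: 3.6
position: [0.5036, -0.0264, 0.156]
tcp_rot: [[-0.987, -0.159, 0.002], [-0.159, 0.987, -0.001], [-0.002, -0.002, -1.0]]
force: [0.0, 0.7, 0.0]
opening: 0.703
```

```bash
python3 - <<'E'
from h import *
capture("top");capture("top")
s=read_state();im=capture("wrist")[:,:,::-1].copy();cv2.imwrite("pics/w2.png",im)
y=np.array(s["tcp_rot"])[:,1];print(s["time_s"],s["position"],np.degrees(np.arctan2(y[1],y[0])),s["force"],s["opening"])
np.savez("w2.npz",position=s["position"],tcp_rot=s["tcp_rot"])
hsv=cv2.cvtColor(im,cv2.COLOR_BGR2HSV);H,S,V=cv2.split(hsv)
c=big(((H>36)&(H<85)&(V>100)));print("felt",rect_xy("wrist",c,.018,s),cv2.contourArea(c),cv2.boundingRect(c))
E
```

```text
3.7 [ 0.50244746 -0.02411745  0.15572928] 99.18102252113644 [-0.30446216  0.82191851 -1.15261972] 0.7097170873759978
felt ((490.83209228515625, -26.241683959960938), (44.49341583251953, 65.66947937011719), 9.231595039367676) 3262.5 (220, 146, 73, 48)
```

View pics/w2.png

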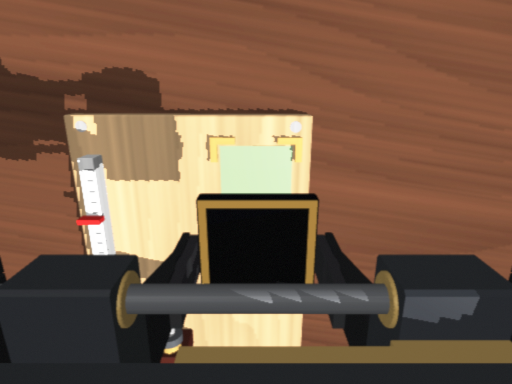

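The wrist view shows the coaster held square, with its near edge at row 195. The felt's near edge is at row 146 between the brass corners at (222,149) and (290,149), and the red mark is at (90,220).

```bash
python3 - <<'E'
from h import *
s=dict(np.load("w2.npz"));im=cv2.imread("pics/w2.png");R=s["tcp_rot"]
hsv=cv2.cvtColor(im,cv2.COLOR_BGR2HSV);H,S,V=cv2.split(hsv)
for u in(200,258,316):
    print("near edge tool",R.T@(onz("wrist",(u,195),s["position"][2]+.0046,s)-s["position"]))
col=V[100:130,150].astype(int);print(hsv[100:130:3,200].tolist())
a=np.radians(9.2);J=np.array([[np.cos(a),-np.sin(a)],[np.sin(a),np.cos(a)]])
felt=np.array([.5018,-.0253])
j=lambda u,v,z:(1000*J.T@(onz("wrist",(u,v),z,s)[:2]-felt)+[-40,85]).round(1)
print("board corners jig (expect -100,-85 / -100,135)",j(68,115,.018),j(312,115,.018))
print("stops outer corners (expect -81,126 / -81,44)",j(303,138,.023),j(210,138,.023))
m=(((H<8)|(H>172))&(S>150)&(V>130));c=big(m,(70,205,115,235));print(cv2.boundingRect(c),c[:,0].mean(0),j(*c[:,0].mean(0),.045))
E
```

```text
near edge tool [ 0.0336912  -0.0274109  -0.00459729]
near edge tool [ 0.0337169   0.00136943 -0.00459294]
near edge tool [ 0.0337426   0.03014907 -0.00458858]
[[10, 139, 130], [10, 140, 138], [10, 137, 134], [10, 134, 95], [10, 129, 73], [17, 101, 214], [23, 74, 252], [23, 74, 252], [23, 75, 252], [22, 74, 252]]
board corners jig (expect -100,-85 / -100,135) [-100.4  -78.9] [-100.6  135.2]
stops outer corners (expect -81,126 / -81,44) [-81.2 127.4] [-81.1  45.5]
(76, 216, 28, 10) [ 88.83606557 220.03278689] [-12.2 -61.2]
```

Emit:
play_rows(
  plan=[
    [[0,0,0,0,0,0,-1]],
  ],
)

```text
time_s: 3.85
position: [0.5016, -0.0209, 0.1557]
tcp_rot: [[-0.986, -0.164, -0.001], [-0.164, 0.986, 0.001], [0.001, 0.001, -1.0]]
force: [-0.8, -0.1, -0.7]
opening: 0.704
```

```bash
python3 - <<'E'
from h import *
P=[]
for i in range(10):
    P.append(read_state()["position"]); im=capture("wrist" if i<5 else "top")
P=np.array(P);print(P.round(4),P.mean(0),P.std(0))
E
```

```text
[[ 0.5016 -0.0209  0.1557]
 [ 0.5017 -0.0206  0.1557]
 [ 0.5019 -0.0205  0.1558]
 [ 0.502  -0.0206  0.1558]
 [ 0.5022 -0.0208  0.1559]
 [ 0.5023 -0.021   0.1559]
 [ 0.5023 -0.0213  0.1559]
 [ 0.5024 -0.0215  0.1559]
 [ 0.5024 -0.0217  0.1559]
 [ 0.5025 -0.0219  0.1559]] [ 0.50212329 -0.021087    0.15583809] [2.89750990e-04 4.55982917e-04 8.67431532e-05]
```

The arm was still swinging during that picture, so I'll measure again now that it has settled.

```bash
python3 - <<'E'
from h import *
s=read_state();im=capture("wrist")[:,:,::-1].copy();cv2.imwrite("pics/w3.png",im);s2=read_state();print(s["position"],s2["position"])
s["position"]=(np.array(s["position"])+s2["position"])/2
R=np.array(s["tcp_rot"]);y=R[:,1];print(np.degrees(np.arctan2(y[1],y[0])))
hsv=cv2.cvtColor(im,cv2.COLOR_BGR2HSV);H,S,V=cv2.split(hsv)
c=big(((H>36)&(H<85)&(V>100)));r=rect_xy("wrist",c,.018,s);print("felt",r,cv2.boundingRect(c))
a=np.radians(9.2);u=np.array([np.cos(a),np.sin(a)])
P=np.array([onz("wrist",q[0],.018,s)[:2] for q in c]);near=(P@u).min();v=np.array([-u[1],u[0]]);mid=((P@v).min()+(P@v).max())/2
print("nest est",u*(near+.0325)+v*mid,"width",np.ptp(P@v))
# held coaster gold rim
c=big(((H>12)&(H<35)&(S>90)&(V>60)),(185,185,335,282));b=cv2.boundingRect(c);print(b)
z=s["position"][2]+.0046
for q in((b[0],b[1]+3),(b[0]+b[2],b[1]+3),(b[0]+b[2]/2,b[1])):print(R.T@(onz("wrist",q,z,s)-s["position"]))
m=(((H<8)|(H>172))&(S>150)&(V>130));c=big(m,(60,195,125,245));q=c[:,0].mean(0);print("red",cv2.boundingRect(c),onz("wrist",q,.045,s))
E
```

```text
[ 0.50245871 -0.02200143  0.15590647] [ 0.50244694 -0.02215019  0.1558853 ]
99.44662777566134
felt ((491.2327575683594, -26.1021728515625), (44.52130889892578, 65.75275421142578), 9.498780250549316) (218, 146, 73, 48)
nest est [ 0.50117513 -0.02448223] width 0.06553867395374056
(185, 193, 134, 89)
[ 0.03316015 -0.03488624 -0.00460042]
[ 0.03322314  0.03166721 -0.00460121]
[ 0.03475508 -0.00160207 -0.00460086]
red (73, 214, 29, 11) [ 0.5525919  -0.16498309  0.045     ]
```

Emit:
play_rows(
  plan=[
    [[0.018,-0.064,-0.2,0,0,0,-1],[0,0,-0.4,0,0,0,-1],[0,0,-0.5,0,0,0,-1],[0,0,-0.5,0,0,0,-1],[0,0,-0.4,0,0,0,-1],[0,0,-0.2,0,0,0,-1],[0,0,-0.1,0,0,0,-1],[0,0,0,0,0,0,-1],[0,0,0,0,0,0,-1],[0,0,0,0,0,0,-1],[0,0,0,0,0,0,-1],[0,0,0,0,0,0,-1]],
  ],
)

```text
time_s: 5.6
position: [0.5037, -0.0256, 0.0414]
tcp_rot: [[-0.987, -0.164, 0.001], [-0.164, 0.987, -0.0], [-0.001, -0.0, -1.0]]
force: [-0.2, 0.5, -0.5]
opening: 0.703
```

```bash
python3 - <<'E'
from h import *
s=read_state();im=capture("wrist")[:,:,::-1].copy();cv2.imwrite("pics/w4.png",im);print(s["position"],s["opening"])
E
```

```text
[ 0.50368018 -0.02555963  0.04143003] 0.7028384779490149
```

View pics/w4.png

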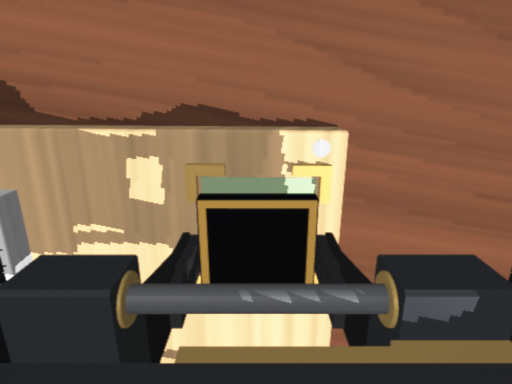

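The coaster is centred laterally between the stops: columns 198–317 against 186–331. I'll check the offset along x.

```bash
python3 - <<'E'
from h import *
s=read_state();R=np.array(s["tcp_rot"])
f=lambda q,z:(1000*R.T@(onz("wrist",q,z,s)-s["position"])).round(1)
print(f((186,164),.023),f((331,164),.023),f((225,164),.023),f((258,195),.046),f((198,198),.046),f((317,198),.046),f((258,126),.018))
E
```

```text
[ 44.2 -38.3  18.3] [44.3 41.7 18.3] [ 44.3 -16.8  18.3] [33.7  1.4 -4.7] [ 32.1 -28.5  -4.7] [32.2 30.7 -4.7] [64.4  1.4 23.3]
```

Emit:
play_rows(
  plan=[
    [[-0.016,0,-0.1,0,0,0,-1],[0,0,-0.1,0,0,0,-1],[0,0,-0.08,0,0,0,-1],[0,0,-0.04,0,0,0,-1],[0,0,-0.02,0,0,0,-1],[0,0,-0.01,0,0,0,-1],[0,0,0,0,0,0,-1],[0,0,0,0,0,0,-1],[0,0,0,0,0,0,-1]],
  ],
)

```text
time_s: 6.55
position: [0.5025, -0.0255, 0.0235]
tcp_rot: [[-0.987, -0.164, 0.0], [-0.164, 0.987, -0.0], [-0.0, -0.0, -1.0]]
force: [-0.4, 0.7, 1.7]
opening: 0.703
```

Emit:
play_rows(
  plan=[
    [[0,0,0,0,0,0,0.7],[0,0,0,0,0,0,0.7],[0,0,0,0,0,0,0.7],[0,0,0,0,0,0,0.7],[0,0,0.1,0,0,0,0.7],[0,0,0.3,0,0,0,0.7],[0,0,0.8,0,0,0,1],[0,0,0.9,0,0,0,1],[0,0,0.5,0,0,0,1],[0,0,0,0,0,0,1],[0,0,0,0,0,0,1],[0,0,0,0,0,0,1]],
  ],
)

```text
time_s: 7.75
position: [0.5015, -0.0253, 0.1524]
tcp_rot: [[-0.987, -0.163, -0.002], [-0.163, 0.987, 0.001], [0.002, 0.001, -1.0]]
force: [0.1, -0.7, -0.2]
opening: 0.991
```

```bash
python3 - <<'E'
from h import *
for i in range(4):capture("top")
s=read_state();im=capture("wrist")[:,:,::-1].copy();cv2.imwrite("pics/w5.png",im);print(s["position"],s["opening"],s["time_s"])
np.savez("w5.npz",position=s["position"],tcp_rot=s["tcp_rot"])
E
```

```text
[ 0.50181212 -0.02534788  0.15217075] 0.9987132982203257 7.95
```

View pics/w5.png

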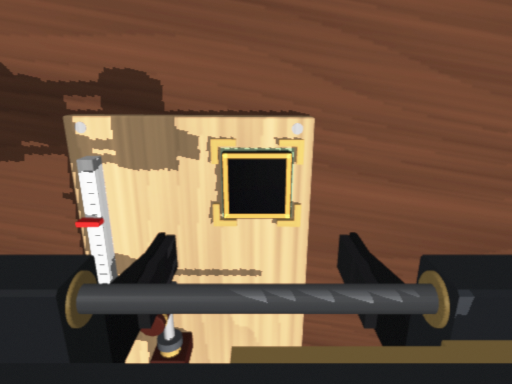

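The coaster lies in the nest: rows 151–219 and columns 222–292, inside the stops at rows 140–226 and columns 211–302. I'll hover over the rail next to measure the pointer against the mark.

Emit:
play_rows(
  plan=[
    [[0.2,-0.22,0,0,0,0,1],[0.42,-0.48,0,0,0,0,1],[0.5,-0.58,0,0,0,0,1],[0.5,-0.58,0,0,0,0,1],[0.34,-0.38,0,0,0,0,1],[0.15,-0.15,0,0,0,0,1],[0,0,0,0,0,0,1],[0,0,0,0,0,0,1],[0,0,0,0,0,0,1],[0,0,0,0,0,0,1],[0,0,0,0,0,0,1],[0,0,0,0,0,0,1]],
  ],
)

```text
time_s: 9.2
position: [0.6079, -0.1445, 0.1536]
tcp_rot: [[-0.986, -0.164, 0.0], [-0.164, 0.986, -0.0], [-0.0, -0.0, -1.0]]
force: [0.3, -0.3, -0.7]
opening: 1.001
```

```bash
python3 - <<'E'
from h import *
for i in range(4):capture("top")
s=read_state();im=capture("wrist")[:,:,::-1].copy();cv2.imwrite("pics/w6.png",im);print(s["position"],s["opening"],s["time_s"])
np.savez("w6.npz",position=s["position"],tcp_rot=s["tcp_rot"])
cv2.imwrite("pics/w6b.png",cv2.resize(im[20:290,120:400],None,fx=2.2,fy=2.2,interpolation=cv2.INTER_CUBIC))
E
```

```text
[ 0.60804685 -0.14495043  0.15343949] 0.9977879395544941 9.4
```

View pics/w6b.png

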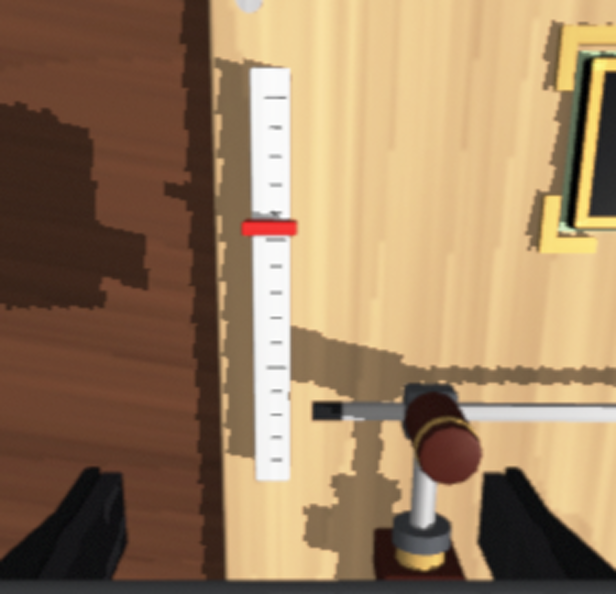

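The crop shows the red clip at crop row 228, the pointer at row 411 with its tip at column 313, and the knob top at (448,450). Now I'll compute the travel.

```bash
python3 - <<'E'
from h import *
s=dict(np.load("w6.npz"));im=cv2.imread("pics/w6.png");hsv=cv2.cvtColor(im,cv2.COLOR_BGR2HSV);H,S,V=cv2.split(hsv)
c=big((((H<8)|(H>172))&(S>150)&(V>120)),(220,110,270,140));b=cv2.boundingRect(c);m=c[:,0].mean(0);print("red",b,m)
k=np.zeros_like(V);k[198:216,258:276]=1
c=big((V<60)&(k>0));bp=cv2.boundingRect(c);p=c[:,0].mean(0);print("ptr",bp,p)
# rail edges for yaw: white mask
c=big((S<40)&(V>200),(225,40,262,245));P=np.array([onz("wrist",q[0],.036,s)[:2] for q in c])*1000
(cx,cy),(w,h),ang=cv2.minAreaRect(P.astype(np.float32));print("rail",cx,cy,w,h,ang)
c=big((S<60)&(V>120),(318,195,420,222));P=np.array([onz("wrist",q[0],.0475,s)[:2] for q in c])*1000
print("bar",cv2.minAreaRect(P.astype(np.float32)))
for a in(9.0,9.3,9.6):
    r=np.radians(a);u=np.array([np.cos(r),np.sin(r)]);v=np.array([-u[1],u[0]])
    X=onz("wrist",(b[0]+b[2]-1,m[1]),.045,s)[:2];Y=onz("wrist",(bp[0],p[1]),.045,s)[:2]
    print(a,"mark",X,"ptr",Y,"travel",(X-Y)@u*1000,"lat",(X-Y)@v*1000,"knob est",Y+v*.046,)
q=big((S>60)&(V<150)&((H<12)|(H>170)),(300,200,345,245));(x,y),r=cv2.minEnclosingCircle(q);print("knobblob",x,y,r)
print(onz("wrist",(120+448/2.2,20+451/2.2),.09,s))
E
```

```text
red (230, 120, 25, 7) [241.78947368 123.15789474]
ptr (263, 203, 12, 7) [268.5 206. ]
rail 607.0287475585938 -156.5377655029297 100.69983673095703 13.766449928283691 9.151172637939453
bar ((604.1954345703125, -43.23832702636719), (7.268960475921631, 77.65343475341797), 9.472484588623047)
9.0 mark [ 0.55181203 -0.15587818] ptr [ 0.61980026 -0.13687793] travel -70.12346723729837 lat -8.13061542156425 knob est [ 0.61260427 -0.09144427]
9.3 mark [ 0.55181203 -0.15587818] ptr [ 0.61980026 -0.13687793] travel -70.1650776104344 lat -7.7633400309115554 knob est [ 0.61236648 -0.09148257]
9.6 mark [ 0.55181203 -0.15587818] ptr [ 0.61980026 -0.13687793] travel -70.2047643725241 lat -7.395851804370289 knob est [ 0.61212889 -0.09152212]
knobblob 323.8275451660156 225.86875915527344 14.217631340026855
[ 0.61115744 -0.09411667  0.09      ]
```

Emit:
play_rows(
  plan=[
    [[0.03,0.3,0,0,0,0,1],[0.03,0.45,0,0,0,0,1],[0.03,0.3,-0.2,0,0,0,1],[0,0,-0.4,0,0,0,1],[0,0,-0.4,0,0,0,1],[0,0,-0.4,0,0,0,1],[0,0,-0.3,0,0,0,1],[0,0,-0.2,0,0,0,1],[0,0,-0.04,0,0,0,1],[0,0,0,0,0,0,1],[0,0,0,0,0,0,1],[0,0,0,0,0,0,1]],
  ],
)

```text
time_s: 10.65
position: [0.6133, -0.0928, 0.0573]
tcp_rot: [[-0.987, -0.163, 0.002], [-0.163, 0.987, -0.001], [-0.002, -0.001, -1.0]]
force: [-0.2, 0.3, -0.3]
opening: 1.001
```

Emit:
play_rows(
  plan=[
    [[0,0,0,0,0,0,-1],[0,0,0,0,0,0,-1],[0,0,0,0,0,0,-1],[0,0,0,0,0,0,-1],[0,0,0,0,0,0,-1],[0,0,0,0,0,0,-1],[0,0,0,0,0,0,-1],[0,0,0,0,0,0,-1],[0,0,0,0,0,0,-1],[0,0,0,0,0,0,-1],[0,0,0,0,0,0,-1],[0,0,0,0,0,0,-1]],
  ],
)

```text
time_s: 11.85
position: [0.6128, -0.0938, 0.0564]
tcp_rot: [[-0.987, -0.164, 0.001], [-0.164, 0.987, -0.002], [-0.0, -0.002, -1.0]]
force: [-0.2, -5.6, -2.1]
opening: 0.243
```

```bash
python3 - <<'E'
from h import *
for i in range(2):capture("top")
s=read_state();print(s["position"],s["force"],s["moment"],s["opening"]*87,s["time_s"])
np.savez("g.npz",position=s["position"])
E
```

```text
[ 0.61280025 -0.09384584  0.05635199] [ 1.35219884 -4.29345604 -1.20046141] [-0.75569842  0.08075761 -0.05471484] 20.890143664352877 11.95
```

Emit:
play_rows(
  plan=[
    [[-0.08,-0.013,0,0,0,0,-1],[-0.15,-0.025,0,0,0,0,-1],[-0.2,-0.033,0,0,0,0,-1],[-0.25,-0.041,0,0,0,0,-1],[-0.25,-0.041,0,0,0,0,-1],[-0.2,-0.033,0,0,0,0,-1],[-0.14,-0.023,0,0,0,0,-1],[-0.07,-0.011,0,0,0,0,-1],[0,0,0,0,0,0,-1],[0,0,0,0,0,0,-1],[0,0,0,0,0,0,-1],[0,0,0,0,0,0,-1]],
  ],
)

```text
time_s: 13.15
position: [0.5495, -0.104, 0.0564]
tcp_rot: [[-0.987, -0.162, 0.008], [-0.162, 0.987, -0.001], [-0.008, -0.003, -1.0]]
force: [7.3, -1.2, -7.5]
opening: 0.241
```

```bash
python3 - <<'E'
from h import *
for i in range(5):im=capture("side")
s=read_state();im=capture("side")[:,:,::-1].copy();w=capture("wrist")[:,:,::-1].copy()
cv2.imwrite("pics/s7.png",im);cv2.imwrite("pics/w7.png",w)
d=(np.array(s["position"])-np.load("g.npz")["position"])*1000;r=np.radians(9.3);u=np.array([np.cos(r),np.sin(r)])
print(s["position"],s["force"],s["opening"]*87,s["time_s"],d,d[:2]@u,d[:2]@[-u[1],u[0]])
np.savez("w7.npz",position=s["position"],tcp_rot=s["tcp_rot"])
c=proj("side",np.array([.545,-.145,.04]));x,y=c.astype(int);print(c)
a=cv2.resize(im[y-35:y+35,x-45:x+45],None,fx=6,fy=6,interpolation=cv2.INTER_CUBIC)
b=cv2.resize(w[130:330,40:300],None,fx=2,fy=2,interpolation=cv2.INTER_CUBIC)[:420]
b=cv2.resize(b,(260,200));cv2.imwrite("pics/m7.png",np.hstack([a,np.vstack([b,np.zeros((220,260,3),np.uint8)])]))
E
```

```text
[ 0.54951326 -0.10397486  0.05640542] [ 7.57787379 -1.49622661 -7.67048255] 20.72756870291142 13.4 [-6.32869857e+01 -1.01290198e+01  5.34292629e-02] -64.09201192168038 0.23153766797926778
[257.03404519 225.39634873]
```

View pics/m7.png

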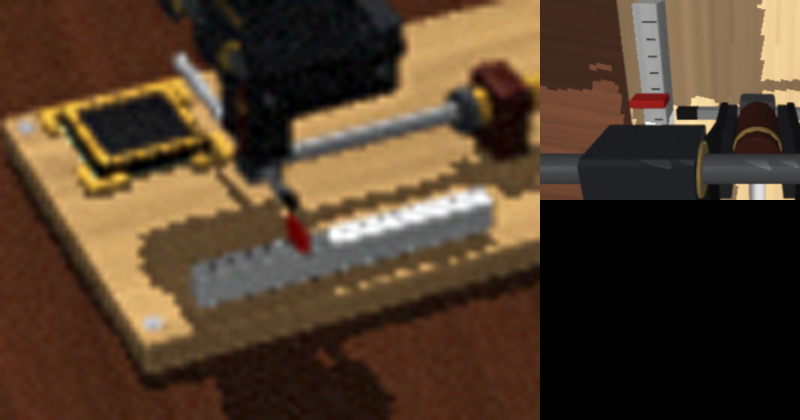

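The side view shows the coaster in its nest and the pointer just short of the red mark. Both are also visible in the wrist view, with the clip near (94,230) and the pointer near (180–210,243). I'll measure the gap there.

```bash
cat > gap.py <<'E'
from h import *
def gap(im,s):
    hsv=cv2.cvtColor(im,cv2.COLOR_BGR2HSV);H,S,V=cv2.split(hsv)
    c=big((((H<8)|(H>172))&(S>150)&(V>90)),(110,200,190,260));b=cv2.boundingRect(c)
    k=np.zeros_like(V);k[b[1]-15:b[1]+40,b[0]+b[2]+2:b[0]+b[2]+20]=1
    P=big((V<50)&(k>0),(0,0,198,384));bp=cv2.boundingRect(P)
    r=np.radians(9.3);u=np.array([np.cos(r),np.sin(r)]);f=lambda v,x,z:onz("wrist",(x,v),z,s)[:2]@u*1000
    print("red",b,"ptr",bp)
    # red lies across rows; its front/top edges, pointer likewise
    print("centre gap",f(b[1]+b[3]/2,b[0]+b[2]-3,.045)-f(bp[1]+bp[3]/2,bp[0]+3,.045),"top-edge gap",f(b[1],b[0]+b[2]-3,.045)-f(bp[1],bp[0]+3,.045))
E
python3 - <<'E'
from gap import *
im=cv2.imread("pics/w7.png");gap(im,dict(np.load("w7.npz")))
cv2.imwrite("pics/w7c.png",cv2.resize(im[205:285,100:230],None,fx=6,fy=6,interpolation=cv2.INTER_NEAREST))
E
```

```text
red (129, 223, 39, 16) ptr (177, 237, 11, 12)
centre gap -7.499324155013596 top-edge gap -8.628806749449154
```

View pics/w7c.png

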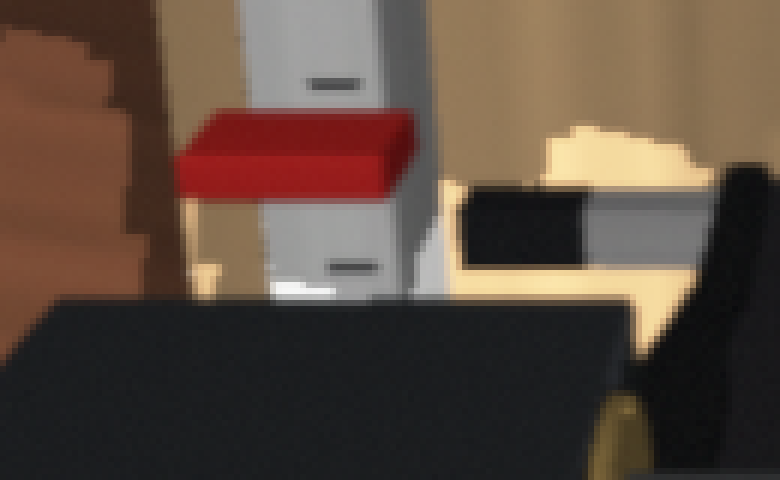

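```bash
python3 - <<'E'
from h import *
s=dict(np.load("w7.npz"));r=np.radians(9.3);u=np.array([np.cos(r),np.sin(r)]);f=lambda v,x,z:onz("wrist",(x,v),z,s)[:2]@u*1000
p=[f(236.7,186,.0425)+3,f(249.7,186,.0475)-3,f(243.2,186,.045)];print("ptr",p)
for z in(.044,.045,.047,.049,.052):print(z,"near",f(230.3,147,z),"far",f(238.0,147,z),"mid",f(234.2,147,z))
for z in(.026,.03,.036):print(z,"face bottom x",f(223.5,151,z))
s=dict(np.load("w6.npz"))
for z in(.045,.047,.049,.052):print("w6 mark",z,f(123.15,242,z),"ptr",f(206,268,.045),f(206,268,.0475))
print(np.load("g.npz")["position"][:2]@u*1000)
E
```

```text
ptr [np.float64(526.3138784993705), np.float64(526.0541061785649), np.float64(526.2158952370097)]
0.044 near 518.6498548729558 far 523.4780071832853 mid 521.0857349407877
0.045 near 518.193733185322 far 522.994103186622 mid 520.6155966338649
0.047 near 517.281489810055 far 522.0262951932956 mid 519.6753200200196
0.049 near 516.3692464347878 far 521.058487199969 mid 518.7350434061741
0.052 near 515.0008813718871 far 519.6067752099792 mid 517.3246284854059
0.026 face bottom x 522.2173499491868
0.03 face bottom x 520.4896943803652
0.036 face bottom x 517.8982110271328
w6 mark 0.045 519.3897704584632 ptr 589.5218221648838 588.6188906383976
w6 mark 0.047 519.1859469847611 ptr 589.5218221648838 588.6188906383976
w6 mark 0.049 518.9821235110591 ptr 589.5218221648838 588.6188906383976
w6 mark 0.052 518.6763883005059 ptr 589.5218221648838 588.6188906383976
589.579581802343
```

Emit:
play_rows(
  plan=[
    [[-0.04,-0.006,0,0,0,0,-1],[-0.04,-0.007,0,0,0,0,-1],[-0.038,-0.006,0,0,0,0,-1],[0,0,0,0,0,0,-1],[0,0,0,0,0,0,-1],[0,0,0,0,0,0,-1],[0,0,0,0,0,0,-1],[0,0,0,0,0,0,-1],[0,0,0,0,0,0,-1]],
  ],
)

```text
time_s: 14.4
position: [0.5438, -0.1049, 0.0564]
tcp_rot: [[-0.987, -0.162, 0.009], [-0.162, 0.987, -0.001], [-0.008, -0.003, -1.0]]
force: [7.8, -0.3, -7.9]
opening: 0.249
```

```bash
python3 - <<'E'
from h import *
for i in range(4):capture("side")
s=read_state();w=capture("wrist")[:,:,::-1].copy();cv2.imwrite("pics/w8.png",w);cv2.imwrite("pics/s8.png",capture("side")[:,:,::-1])
d=(np.array(s["position"])-np.load("g.npz")["position"])*1000;r=np.radians(9.3);u=np.array([np.cos(r),np.sin(r)])
print(s["position"],s["force"],s["opening"]*87,s["time_s"],d[:2]@u)
np.savez("w8.npz",position=s["position"],tcp_rot=s["tcp_rot"])
cv2.imwrite("pics/w8c.png",cv2.resize(w[205:285,100:230],None,fx=6,fy=6,interpolation=cv2.INTER_NEAREST))
E
```

```text
[ 0.54380923 -0.10491194  0.05640007] [ 8.0619983  -1.11904148 -8.8815828 ] 20.874788265621877 14.6 -69.87250952077723
```

View pics/w8c.png

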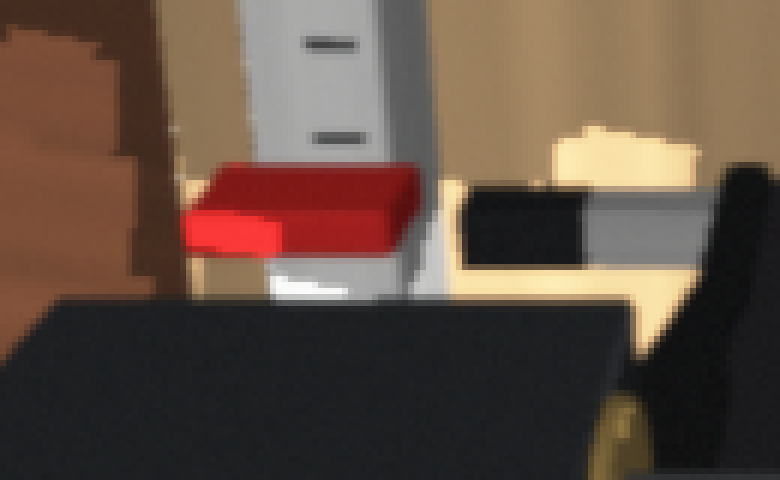

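The pointer and mark line up: the clip's top-face centre is at crop row 231.5 and the pointer's centre at 229, a difference of about 0.3 mm. The measured pull of 69.9 mm agrees with the 70.2 mm required. The state is steady, so I'm handing in.

```bash
python3 -c "
from rig import *
print(read_state()['position'],hand_in())"
```

```text
the job is handed in; nothing more can be done
[ 0.54380616 -0.10489296  0.05640238] None
```

The coaster is lying flat between the brass corner stops, gold rim up, and released. The arm is still holding the knob with the pointer lined up on the red mark. I handed the job in at about 14.7 s on the clock.

- **Coaster:** the wrist camera showed it inside all four stops after release. The side view partway through the pull showed it still in its nest, and I did not look at it again after that.
- **Pointer:** the last wrist picture put the pointer within about 0.3 mm of the mark. The measured pull was 69.9 mm against 70.2 mm measured beforehand. The earlier close-up had put the remaining gap at 5.6–6.1 mm, so I trust the alignment to roughly 0.5 mm.
- **Hold:** the last readings were steady, at about 8 N along the rod and a similar 8–9 N vertically.
- **Not as planned:** the first pull came up about 4 mm short because the arm gave under the spring, so I added a second short pull of 6 mm. An early picture of the nest was taken while the arm was still swinging, so I measured it again once it had settled.
- **Other things on the bench:** I never moved near the tin, saucer or whetstone, and never touched the red mark. I did not check their positions again at the end.

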